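# Weight the touchpad bonding jig

## Task

A laptop touchpad is being glued in the small jig. Load the jig's guide post with the two weights it needs: first the wide bare-steel ring weight, fully home on the orange foot, then the brass ring weight flat on top of it. Lower each one down the post gently, do not drop it, and leave the blue ring weight where it stands.

Things in the scene. Friction and masses are not known exactly. Their poses are not given: they have to be found in the camera images.
- steel_weight_mid (a point): bare steel (silver) ring weight, 60 mm outside diameter, 34 mm bore, 32 mm high, about 0.5 kg; stands upright on the bench as a short thick-walled tube, same from every side; point: its centre, on the ring's axis half-way up; z is that axis
- brass_weight_mid (a point): brass (golden-brown metal) ring weight, 52 mm outside diameter, 34 mm bore, 36 mm high, about 0.4 kg; stands upright on the bench as a short thick-walled tube, same from every side; point: its centre, on the ring's axis half-way up; z is that axis
- blue_weight_mid (a point): blue painted ring weight, not wanted: 56 mm outside diameter, 34 mm bore, 34 mm high, about 0.4 kg; stands upright on the bench as a short thick-walled tube, same from every side; point: its centre, on the ring's axis half-way up; z is that axis
- jig_seat (a point): centre of the top face of the jig's round orange foot (56 mm diameter), 30 mm above the bench, where the first weight rests; z points up. The dark guide post, 14 mm diameter with a tapered tip, stands on this point and rises 56 mm above it. The jig is fixed to the bench; below the foot is an aluminium bed 130 x 160 mm, 12 mm high, with a black touchpad and two red clamps on it (top at 18 mm)
Mind the look-alikes: they are no part of the job. Leave any green or red look-alike of the part that bears steel_weight_mid alone.

How it is judged:
On the way:
1. the steel weight is down the post, flat on the orange foot, before the brass one is on it (horizontal distance between steel_weight_mid and jig_seat below 0.015 m and z of steel_weight_mid in the frame of jig_seat between 0.01 and 0.022 m and angle between steel_weight_mid's own z axis and vertical below 0.175 rad and horizontal distance between brass_weight_mid and jig_seat above 0.05 m), for 0.2 s.
At the end, for the whole second after the job is handed in: The steel weight is around the post on the orange foot and the brass weight is around the post on the steel one: each within 6 mm of its fully seated height, within 15 mm of the post's axis, within 10 degrees of flat, at rest and released; the blue weight is within 30 mm of where it stood (horizontal distance between each of steel_weight_mid, brass_weight_mid and jig_seat below 0.015 m and z of steel_weight_mid in the frame of jig_seat between 0.01 and 0.022 m and angle between each of steel_weight_mid, brass_weight_mid's own z axis and vertical below 0.175 rad and z of brass_weight_mid in the frame of jig_seat between 0.044 and 0.056 m and linear speed of each of steel_weight, brass_weight below 0.02 m/s and distance of blue_weight_mid from where it was at the start of the episode below 0.03 m); the robot touches nothing.
It fails at once if the steel weight is dropped or slammed down the post (faster than 0.6 m/s) (linear speed of steel_weight above 0.6 m/s and horizontal distance between steel_weight_mid and jig_seat below 0.03 m and z of steel_weight_mid in the frame of jig_seat below 0.075 m).
It fails at once if the brass weight is dropped or slammed down the post (faster than 0.6 m/s) (linear speed of brass_weight above 0.6 m/s and horizontal distance between brass_weight_mid and jig_seat below 0.03 m and z of brass_weight_mid in the frame of jig_seat below 0.08 m).
It fails at once if the blue weight is moved more than 30 mm (distance of blue_weight_mid from where it was at the start of the episode above 0.03 m).
It also fails if it takes over 58 s, if anything falls off the work surface, if the arm or the gripper's body presses on something with over 40 N, if the wrist force passes 120 N, or if a joint passes its speed limit or range.

## Robot

A 7-joint arm with a two-finger parallel gripper is mounted at the origin on the work surface. World frame = base frame: x ahead of the robot, y to its left, z up, the work surface at z = 0. Lengths are in m, angles in rad, forces in N, time in s.
With the tool pointing down it reaches from about 0.425 to 0.925 m from the base axis. Payload 6.8 kg.
Tool frame: the origin (TCP) lies midway between the tips of the shut fingers; the grasp point (between the pads) lies 19 mm behind it; z points along the fingers, y is the direction in which the jaws open and shut (so a half turn about z gives the same grasp; the last joint's range is limited). The gripper opens to 85 mm and grips with 20 to 120 N. Pads are 22 mm wide; open, the fingers measure 114 mm over their backs; the gripper's body (76 mm by 85 mm) begins 54 mm behind the grasp point. The pads swing forward as they close: fully open they stand 13 mm farther back than shut.
Start: joints at [-1.235, 0.477, 0.022, 1.555, -0.011, 1.109, -0.083], TCP at [0.29, 0.61, 0.231] pointing down, gripper open.
Joint ranges: [-2.96, 2.96], [-0.34, 2.1], [-1.41, 1.46], [0.24, 2.44], [-1.37, 4.51], [0.17, 1.92], [-2.96, 2.96]. Speed limits (rad/s): [2.39, 2.39, 3.14, 3.14, 3.14, 3.14, 3.14].

## Interface

Orientations are given as a rotation vector (axis times angle).
In Python, from bench import r, imaging gives the robot as it stands.
- The arm moves only by the tool jog_arm, never from a script. Its argument "rows" is a list of rows, each an object with "delta_rot": the turn, a rotation vector about the tool's x, y, z in degrees, a list of three; "xyz": the shift along the tool's x, y, z in cm, a list of three; "fingers": the closure, from 0 (fully open) to 1 (shut). A call has exactly 5 rows; each row is the pose to reach, as a shift and turn from the pose measured when the call began, along the tool's axes at that moment; what a row does not reach only later rows make up. A row lasts 1/12 s, in which the tool goes at most 41.7 mm and 7.16 degrees, less where a joint would pass 70% of its speed; a pose out of reach is approached as far as the arm can. A call with a gripper value outside its range is refused whole. The fingers move at their own pace and stop on an object; "grip_force" is the grip in N (left out, the last holds). Time passes only in rows, so rows that repeat a pose let the fingers close, or fill a call up. It gives the time, the measured TCP pose, the force and the opening at its end, in the units of the state.
- r.get_obs(): the state, without advancing time (a new reading comes with each control period).
- imaging.grab_frame(name): name is "side" or "top"; returns the picture (384x512x3 uint8, blue, green, red); there is no depth.
- imaging.camera_info(name): a dict with "camera_matrix" (3x3 intrinsics, pixels), "xyz" and "attitude" of the camera in the world. Camera axes: x right, y down, z forward; pixel columns grow to the right and rows downward; lengths in m; the calibration is good to about 2 mm. A picture is of the moment at which its call begins. camera_info takes no time and is no camera call.
- r.hand_in(): hands the job in, once; it reports no verdict.
Trained networks look in the newest picture that a camera, given by its name, has taken for a name from the list of things; names that differ only in an ending like _2 or _b are one class to them, and where a whole thing is asked for, a point or a joint stands for the part that bears it (a point fixed in the world has none). Each returns a list of dicts, best first, with "conf" (0 to 1); they miss things now and then, are a little off and sometimes report something else, mostly with a low value. They report only what shows in the picture. A call takes as long as a camera call. They do not tell look-alikes from the thing itself.
- imaging.find_in(camera, query): "position" ([column, row] in pixels, amid what is visible of it).
- imaging.cut_out(camera, query): "region" (384x512 bool, what is visible of it) and "position" ([column, row] in pixels, amid what is visible of it).
- imaging.tip_of(camera, query): "position" ([column, row] in pixels: a listed point, or the origin of a listed thing).
The state is a dict: "clock": time; "joints": joint angles; "qvel": joint speeds; "tau": joint torques, N m; "tcp_pos": TCP position; "orientation": TCP orientation; "contact_force": force on the tool from outside, world axes, zero at the start; "moment": the same for the moment, N m; "grip_width": finger opening in m.
Only numpy, scipy, OpenCV 4.12 (cv2) and the standard library are available. Lean on these libraries where they do the work, as an engineer would, in place of code of your own. Each camera call takes 0.05 s, during which the arm holds its last target.

## Working session

There is one attempt and no reset: what is moved stays moved. The work goes in short steps, Python scripts to look and compute and a tool call to move; the robot and the scene stay as the last step left them, time stands still between calls to the robot, and variables do not carry over. Pictures are saved under pics/ and viewed, and the job is handed in when it is done.

Besides the shell and the picture viewer there is one more tool, called after "Call:" as a command line: name --argument value ..., lists and objects as JSON in quotes. jog_arm: Moves the arm, as the interface text tells. Its arguments: {"type":"object","properties":{"rows":{"type":"array","items":{"type":"object","properties":{"delta_rot":{"type":"array","items":{"type":"number"}},"xyz":{"type":"array","items":{"type":"number"}},"fingers":{"type":"number"}}}},"grip_force":{"type":"number"}},"required":["rows"]}

```bash
ls; mkdir -p pics; python3 - <<'E'
from bench import r, imaging
import cv2
print(r.get_obs())
for n in("side","top"):
    cv2.imwrite(f"pics/{n}0.png",imaging.grab_frame(n)); print(imaging.camera_info(n))
E
```

```text
pics
{'clock': 0.0, 'joints': array([-1.23508779,  0.47782116,  0.02235045,  1.55645139, -0.01152221,
        1.10928471, -0.08309253]), 'qvel': array([-0.00091705, -0.00105233,  0.00081902,  0.00106113, -0.00016697,
        0.00088963, -0.00102025]), 'tau': array([-2.20431052e-04, -5.96464348e+01,  1.60801761e+00, -2.81190097e+01,
        1.25551698e-02,  9.44919360e-03,  3.43321540e-05]), 'tcp_pos': array([0.28959337, 0.60906931, 0.23031182]), 'orientation': array([-6.91348026e-01, -3.06428622e+00,  2.84976382e-03]), 'contact_force': array([-0.28383698, -0.78256516, -0.30596683]), 'moment': array([-0.00592518,  0.00015746, -0.01268526]), 'grip_width': 0.0854001289708544}
{'camera_matrix': array([[449.24926815,   0.        , 259.20866092],
       [  0.        , 449.24926815, 182.19275885],
       [  0.        ,   0.        ,   1.        ]]), 'xyz': array([ 0.1968908 , -0.60086073,  0.84533288]), 'attitude': array([-2.33948844,  0.72963068, -0.24874154])}
{'camera_matrix': array([[493.16308144,   0.        , 246.35621308],
       [  0.        , 493.16308144, 180.69416382],
       [  0.        ,   0.        ,   1.        ]]), 'xyz': array([ 0.39221352, -0.03678381,  1.22193764]), 'attitude': array([-2.139889  ,  2.17817287, -0.14287014])}
```

View pics/side0.png

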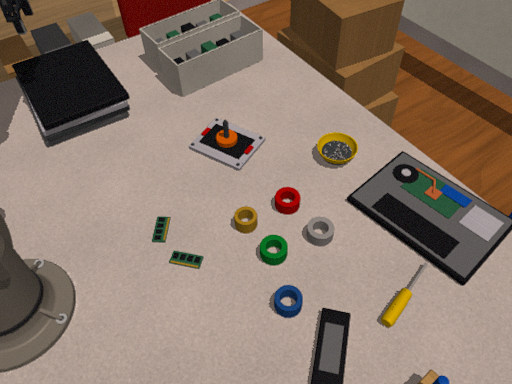

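View pics/top0.png

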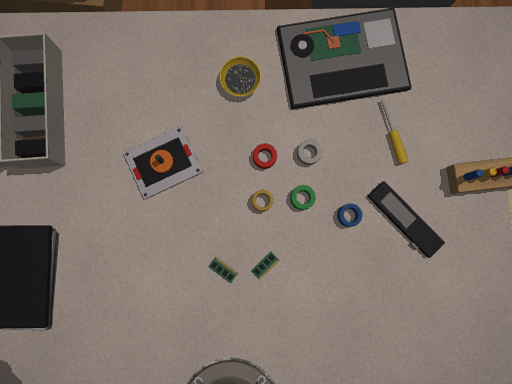

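Silver ring: side (320,231), top (309,152). Brass: side (246,219), top (262,200). The red (288,200), green (273,250) and blue (288,301) rings in the side view are not wanted. The jig is at side (227,138), top (161,160). I'll confirm these in a crop and measure.

```bash
cat > h.py <<'E'
import numpy as np, cv2
from bench import r, imaging
from scipy.spatial.transform import Rotation as R
from scipy.optimize import least_squares
def proj(n,P):
    c=imaging.camera_info(n); Rm=R.from_rotvec(c["attitude"]).as_matrix()
    p=(np.atleast_2d(P)-c["xyz"])@Rm; p=p@c["camera_matrix"].T
    return p[:,:2]/p[:,2:]
def sil(n,x,y,z0,z1,d):
    t=np.linspace(0,2*np.pi,60); o=[]
    for z in(z0,z1): o.append(np.c_[x+d/2*np.cos(t),y+d/2*np.sin(t),0*t+z])
    h=cv2.convexHull(proj(n,np.vstack(o)).astype(np.float32))
    m=cv2.moments(h); return np.array([m['m10']/m['m00'],m['m01']/m['m00'],np.sqrt(m['m00'])])
def maskstat(m):
    cs,_=cv2.findContours(m.astype(np.uint8),cv2.RETR_EXTERNAL,cv2.CHAIN_APPROX_NONE)
    h=cv2.convexHull(max(cs,key=cv2.contourArea)); q=cv2.moments(h)
    return np.array([q['m10']/q['m00'],q['m01']/q['m00'],np.sqrt(q['m00'])])
def fit(meas,z0,z1,d,guess=(0.5,0.)):
    f=lambda p:np.concatenate([sil(n,p[0],p[1],z0,z1,d)[:2]-m[:2] for n,m in meas.items()])
    s=least_squares(f,guess); return s.x,s.fun
E
python3 - <<'E'
from h import *
im={n:imaging.grab_frame(n) for n in("side","top")}
dim={"steel_weight_mid":(.06,.032),"brass_weight_mid":(.052,.036),"blue_weight_mid":(.056,.034)}
exp={"steel_weight_mid":{"side":(320,231),"top":(309,152)},"brass_weight_mid":{"side":(246,219),"top":(262,200)},"blue_weight_mid":{"side":(288,301),"top":(350,215)}}
for q,(d,h) in dim.items():
    ms={}
    for n in im:
        L=imaging.cut_out(n,q)
        print(q,n,[(np.round(a["position"],1),round(a["conf"],2)) for a in L])
        L=[a for a in L if np.hypot(*(np.array(a["position"])-exp[q][n]))<12]
        if L: ms[n]=maskstat(L[0]["region"])
    for k in [ms]+[{n:m} for n,m in ms.items()]:
        x,f=fit(k,0,h,d); print(list(k),x.round(4),f.round(2),[ (m[2].round(1),sil(n,*x,0,h,d)[2].round(1)) for n,m in k.items()])
for n in im: print([(a["position"],a["conf"]) for a in imaging.tip_of(n,"jig_seat")])
a=im["side"][100:325,190:350];b=im["top"][120:240,110:380]
cv2.imwrite("pics/c0.png",cv2.resize(a,None,fx=2.6,fy=2.6,interpolation=2)); cv2.imwrite("pics/c1.png",cv2.resize(b,None,fx=2.9,fy=2.9,interpolation=2))
# orange
for n in im:
    hsv=cv2.cvtColor(im[n],cv2.COLOR_BGR2HSV); print(n,hsv[138,220],hsv[160,155])
print(r.get_obs()["clock"])
E
```

```text
steel_weight_mid side [(array([273.8, 254.2]), 0.65), (array([320.7, 235.2]), 0.62), (array([287.2, 195.8]), 0.6)]
steel_weight_mid top [(array([304., 155.]), 0.95), (array([311.9, 197.3]), 0.7), (array([266.1, 148. ]), 0.63), (array([260.8, 189.9]), 0.22)]
['side', 'top'] [ 0.6145 -0.203 ] [-0.3  -0.54  0.45  0.06] [(np.float64(25.3), np.float64(26.6)), (np.float64(22.0), np.float64(22.8))]
['side'] [ 0.6141 -0.2045] [0. 0.] [(np.float64(25.3), np.float64(26.6))]
['top'] [ 0.6146 -0.2019] [ 0. -0.] [(np.float64(22.0), np.float64(22.8))]
brass_weight_mid side [(array([245.5, 217. ]), 0.74)]
brass_weight_mid top [(array([265.9, 193.9]), 0.62)]
['side', 'top'] [ 0.4958 -0.0838] [-0.34 -0.19  0.27 -0.18] [(np.float64(22.1), np.float64(23.5)), (np.float64(18.5), np.float64(19.6))]
['side'] [ 0.4961 -0.0847] [-0.  0.] [(np.float64(22.1), np.float64(23.5))]
['top'] [ 0.4953 -0.0832] [0. 0.] [(np.float64(18.5), np.float64(19.6))]
blue_weight_mid side [(array([288.3, 298.1]), 0.85)]
blue_weight_mid top [(array([345.1, 219.9]), 0.86)]
['side', 'top'] [ 0.4576 -0.2959] [-0.47 -0.22  0.47 -0.36] [(np.float64(27.6), np.float64(28.4)), (np.float64(20.8), np.float64(22.0))]
['side'] [ 0.4581 -0.2968] [0. 0.] [(np.float64(27.6), np.float64(28.4))]
['top'] [ 0.4567 -0.2947] [0. 0.] [(np.float64(20.8), np.float64(22.0))]
[([227.9, 137.4], 0.86)]
[([160.3, 159.7], 0.85)]
side [ 12 255 201] [ 12  42 178]
top [ 12  38 148] [ 12 204 110]
0.6
```

View pics/c0.png

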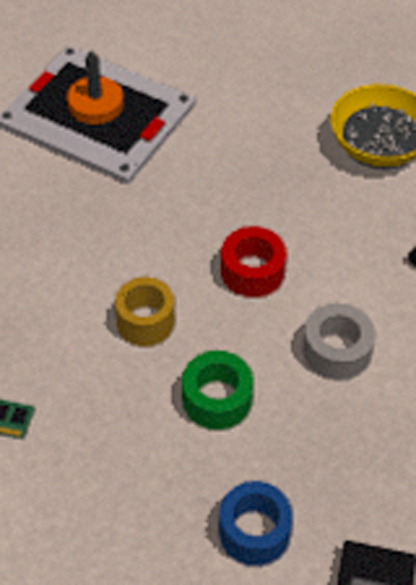

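View pics/c1.png

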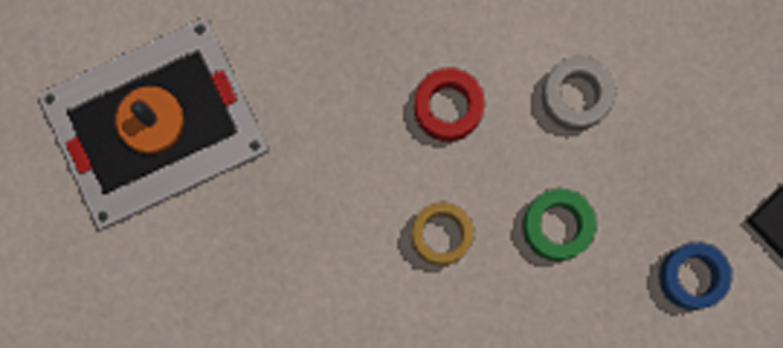

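```bash
cat > jig.py <<'E'
from h import *
ms={}
for n in("side","top"):
    im=cv2.imread(f"pics/{n}0.png"); hsv=cv2.cvtColor(im,cv2.COLOR_BGR2HSV)
    c=(228,138) if n=="side" else (161,160)
    m=cv2.inRange(hsv,(7,150,60),(18,255,255)); g=np.zeros_like(m); cv2.circle(g,c,18,255,-1); m&=g
    ms[n]=maskstat(m>0); print(n,ms[n])
for k in [ms,{"side":ms["side"]},{"top":ms["top"]}]:
    x,f=fit(k,0.018,0.030,0.056); print(list(k),x.round(4),f.round(2),[(m[2].round(1),sil(n,*x,.018,.03,.056)[2].round(1)) for n,m in k.items()])
x,_=fit(ms,.018,.03,.056)
for n in ms: print(n,"seat",proj(n,[*x,.03]),"tip",proj(n,[*x,.086]))
E
python3 jig.py
python3 - <<'E'
from h import *
o=r.get_obs(); print(R.from_rotvec(o["orientation"]).as_matrix().round(4), o["tcp_pos"])
E
```

```text
side [226.13945049 137.95956454  17.93042108]
top [161.12321501 160.91799266  20.21138293]
['side', 'top'] [0.5969 0.1626] [-0.21 -0.12  0.17 -0.14] [(np.float64(17.9), np.float64(17.8)), (np.float64(20.2), np.float64(20.7))]
['side'] [0.5971 0.1619] [-0.  0.] [(np.float64(17.9), np.float64(17.8))]
['top'] [0.5966 0.1631] [0. 0.] [(np.float64(20.2), np.float64(20.7))]
side seat [[225.77200261 136.08755687]] tip [[224.177658   119.95996919]]
top seat [[160.94379044 160.39452185]] tip [[156.941077   156.39736633]]
[[-9.031e-01  4.294e-01  0.000e+00]
 [ 4.294e-01  9.031e-01  1.000e-04]
 [ 0.000e+00  1.000e-04 -1.000e+00]] [0.28982282 0.60962966 0.23134808]
```

The crops confirm the picture. The plain silver ring (crop1 578,92) is the steel weight and the golden one (442,232) is the brass. Red, green and blue are not wanted. Both cameras agree to about 2 mm: steel (0.614,-0.203), brass (0.496,-0.084), jig (0.597,0.1625).

```bash
cat > go.py <<'E'
import sys
from h import *
o=r.get_obs(); M=R.from_rotvec(o["orientation"]).as_matrix()
t=np.array([float(a) for a in sys.argv[1:4]])
d=M.T@(t-o["tcp_pos"])*100
# rot to vertical keeping yaw (or yaw of tool y in deg as argv4)
y=np.radians(float(sys.argv[4])) if len(sys.argv)>4 else np.arctan2(M[1,1],M[0,1])
Y=np.array([np.cos(y),np.sin(y),0]); Z=np.array([0,0,-1.]); T=np.c_[np.cross(Y,Z),Y,Z]
print("t",round(o["clock"],2),"tcp",o["tcp_pos"].round(4),"yaw",np.degrees(np.arctan2(M[1,1],M[0,1])).round(1),"w",o["grip_width"].round(4),"F",o["contact_force"].round(1))
print("shift cm",d.round(2),"rot deg",np.degrees(R.from_matrix(M.T@T).as_rotvec()).round(2),"j1,j7",o["joints"][[0,6]].round(2))
E
python3 go.py 0.6143 -0.203 0.12 65
```

```text
Traceback (most recent call last):
  File "go.py", line 9, in <module>
    print("t",round(o["clock"],2),"tcp",o["tcp_pos"].round(4),"yaw",np.degrees(np.arctan2(M[1,1],M[0,1])).round(1),"w",o["grip_width"].round(4),"F",o["contact_force"].round(1))
                                                                                                                       ^^^^^^^^^^^^^^^^^^^^^
AttributeError: 'float' object has no attribute 'round'
```

Call:
jog_arm --rows '[{"xyz": [-2.5,-2.4,0],"delta_rot": [0,0,0],"fingers": 0},{"xyz": [-5.5,-5.1,0],"delta_rot": [0,0,0],"fingers": 0},{"xyz": [-8.3,-7.7,0],"delta_rot": [0,0,0],"fingers": 0},{"xyz": [-11.1,-10.3,0],"delta_rot": [0,0,0],"fingers": 0},{"xyz": [-13.9,-12.9,0],"delta_rot": [0,0,0],"fingers": 0}]'

```text
clock: 1.02
tcp_pos: [0.3604, 0.4317, 0.2314]
orientation: [0.691, 3.064, 0.001]
contact_force: [0.1, 0.5, -0.0]
grip_width: 0.0857
```

```bash
sed -i 's/o\["grip_width"\].round(4)/round(o["grip_width"],4)/' go.py; python3 go.py 0.6143 -0.203 0.12 65
```

```text
t 1.02 tcp [0.3604 0.4317 0.2314] yaw 64.6 w 0.0857 F [ 0.1  0.5 -0. ]
shift cm [-50.17 -46.44  11.13] rot deg [ 0.02  0.01 -0.42] j1,j7 [-1.03  0.16]
```

Call:
jog_arm --rows '[{"xyz": [-50.3,-46.4,0],"delta_rot": [0,0,0],"fingers": 0},{"xyz": [-50.3,-46.4,0],"delta_rot": [0,0,0],"fingers": 0},{"xyz": [-50.3,-46.4,0],"delta_rot": [0,0,0],"fingers": 0},{"xyz": [-50.3,-46.4,0],"delta_rot": [0,0,0],"fingers": 0},{"xyz": [-50.3,-46.4,0],"delta_rot": [0,0,0],"fingers": 0}]'

```text
clock: 1.43
tcp_pos: [0.438, 0.2382, 0.2317]
orientation: [0.691, 3.064, 0.002]
contact_force: [1.2, 1.2, 0.1]
grip_width: 0.0853
```

```bash
python3 go.py 0.6143 -0.203 0.12 65
```

```text
t 1.43 tcp [0.438  0.2382 0.2317] yaw 64.6 w 0.0853 F [1.2 1.2 0.1]
shift cm [-34.85 -32.3   11.14] rot deg [ 0.08  0.02 -0.42] j1,j7 [-0.77  0.54]
```

Call:
jog_arm --rows '[{"xyz": [-34.8,-32.3,0],"delta_rot": [0,0,0],"fingers": 0},{"xyz": [-34.8,-32.3,0],"delta_rot": [0,0,0],"fingers": 0},{"xyz": [-34.8,-32.3,0],"delta_rot": [0,0,0],"fingers": 0},{"xyz": [-34.8,-32.3,0],"delta_rot": [0,0,0],"fingers": 0},{"xyz": [-34.8,-32.3,0],"delta_rot": [0,0,0],"fingers": 0}]'

```text
clock: 1.85
tcp_pos: [0.5151, 0.0445, 0.2319]
orientation: [0.691, 3.063, 0.003]
contact_force: [0.6, -0.3, 0.3]
grip_width: 0.0857
```

```bash
python3 go.py 0.6143 -0.203 0.12 65
```

```text
t 1.85 tcp [0.5151 0.0445 0.2319] yaw 64.6 w 0.0857 F [ 0.6 -0.3  0.3]
shift cm [-19.57 -18.13  11.17] rot deg [ 0.13  0.06 -0.41] j1,j7 [-0.47  1.  ]
```

Call:
jog_arm --rows '[{"xyz": [-19.6,-18.1,5],"delta_rot": [0,0,0],"fingers": 0},{"xyz": [-19.6,-18.1,5],"delta_rot": [0,0,0],"fingers": 0},{"xyz": [-19.6,-18.1,5],"delta_rot": [0,0,0],"fingers": 0},{"xyz": [-19.6,-18.1,5],"delta_rot": [0,0,0],"fingers": 0},{"xyz": [-19.6,-18.1,5],"delta_rot": [0,0,0],"fingers": 0}]'

```text
clock: 2.27
tcp_pos: [0.5914, -0.1455, 0.1933]
orientation: [0.69, 3.063, 0.003]
contact_force: [0.6, -0.0, -0.1]
grip_width: 0.0851
```

```bash
python3 go.py 0.6143 -0.203 0.12 65
```

```text
t 2.27 tcp [ 0.5914 -0.1455  0.1933] yaw 64.6 w 0.0851 F [ 0.6 -0.  -0.1]
shift cm [-4.52 -4.23  7.33] rot deg [ 0.15  0.09 -0.38] j1,j7 [-0.15  1.43]
```

Call:
jog_arm --rows '[{"xyz": [-4.5,-4.2,4],"delta_rot": [0,0,0],"fingers": 0},{"xyz": [-4.5,-4.2,7],"delta_rot": [0.15,0.1,0],"fingers": 0},{"xyz": [-4.5,-4.2,7.3],"delta_rot": [0.15,0.1,0],"fingers": 0},{"xyz": [-4.5,-4.2,7.3],"delta_rot": [0.15,0.1,0],"fingers": 0},{"xyz": [-4.5,-4.2,7.3],"delta_rot": [0.15,0.1,0],"fingers": 0}]'

```text
clock: 2.68
tcp_pos: [0.6137, -0.2017, 0.1198]
orientation: [-0.689, -3.063, -0.001]
contact_force: [-0.4, 1.3, -0.0]
grip_width: 0.0858
```

```bash
python3 go.py 0.6143 -0.203 0.003 65
python3 - <<'E'
from h import *
a=imaging.grab_frame("side")[140:290,230:430];b=imaging.grab_frame("top")[90:240,210:410]
cv2.imwrite("pics/d.png",cv2.resize(np.hstack([a,b]),None,fx=2,fy=2,interpolation=2))
E
```

```text
t 2.68 tcp [ 0.6137 -0.2017  0.1198] yaw 64.6 w 0.0858 F [-0.4  1.3 -0. ]
shift cm [-0.14 -0.09 11.68] rot deg [ 0.   -0.14 -0.38] j1,j7 [-0.03  1.56]
```

View pics/d.png

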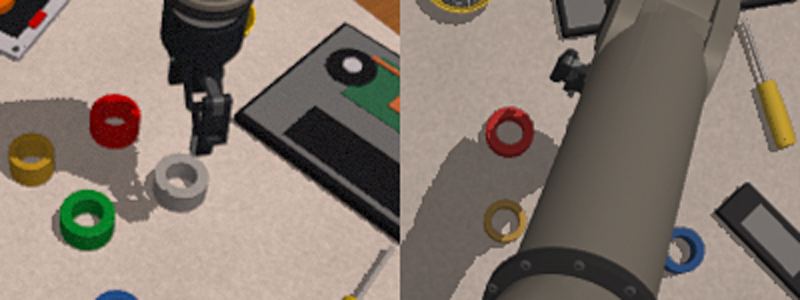

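The side view shows the open gripper above the silver ring, with red and green clear of it. I'll descend.

Call:
jog_arm --rows '[{"xyz": [-0.1,-0.1,2],"delta_rot": [0,0,0],"fingers": 0},{"xyz": [-0.1,-0.1,4.5],"delta_rot": [0,-0.1,0],"fingers": 0},{"xyz": [-0.1,-0.1,6.5],"delta_rot": [0,-0.1,0],"fingers": 0},{"xyz": [-0.1,-0.1,7.5],"delta_rot": [0,-0.1,0],"fingers": 0},{"xyz": [-0.1,-0.1,8],"delta_rot": [0,-0.1,0],"fingers": 0}]'

```text
clock: 3.2
tcp_pos: [0.6161, -0.2004, 0.0421]
orientation: [0.683, 3.063, 0.002]
contact_force: [-1.1, -0.5, 0.0]
grip_width: 0.0855
```

Call:
jog_arm --rows '[{"xyz": [0,0,1],"delta_rot": [0,0,0],"fingers": 0},{"xyz": [0,0,2],"delta_rot": [0,0,0],"fingers": 0},{"xyz": [0,0,3],"delta_rot": [0,0,0],"fingers": 0},{"xyz": [0,0,3.4],"delta_rot": [0,0,0],"fingers": 0},{"xyz": [0,0,3.6],"delta_rot": [0,0,0],"fingers": 0}]'

```text
clock: 3.62
tcp_pos: [0.6158, -0.2003, 0.0052]
orientation: [0.683, 3.064, 0.003]
contact_force: [-0.1, 0.8, -0.2]
grip_width: 0.0858
```

```bash
python3 go.py 0.6143 -0.203 0.003 65
python3 - <<'E'
from h import *
a=imaging.grab_frame("side")[140:290,230:430]
cv2.imwrite("pics/e.png",cv2.resize(a,None,fx=3,fy=3,interpolation=2))
E
```

```text
t 3.62 tcp [ 0.6158 -0.2003  0.0052] yaw 64.9 w 0.0858 F [-0.1  0.8 -0.2]
shift cm [ 0.02 -0.31  0.22] rot deg [ 0.12  0.11 -0.15] j1,j7 [0.01 1.61]
```

View pics/e.png

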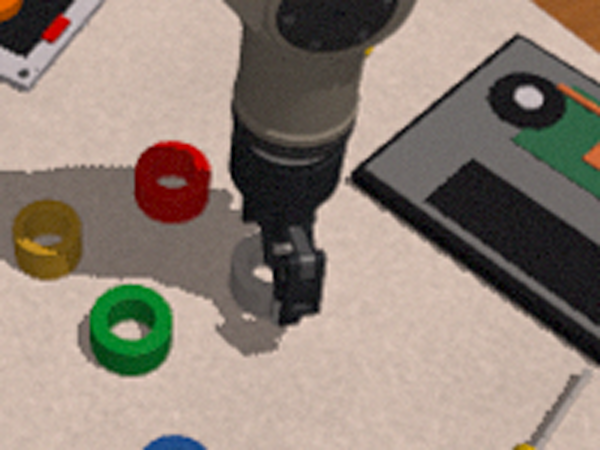

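Call:
jog_arm --rows '[{"xyz": [0,-0.3,0.2],"delta_rot": [0,0,0],"fingers": 0},{"xyz": [0,-0.3,0.2],"delta_rot": [0,0,0],"fingers": 0.1},{"xyz": [0,-0.3,0.2],"delta_rot": [0,0,0],"fingers": 0.2},{"xyz": [0,-0.3,0.2],"delta_rot": [0,0,0],"fingers": 0.3},{"xyz": [0,-0.3,0.2],"delta_rot": [0,0,0],"fingers": 0.5}]' --grip_force 60

```text
clock: 4.08
tcp_pos: [0.6147, -0.2036, 0.0042]
orientation: [0.684, 3.063, 0.002]
contact_force: [-2.2, 1.1, 5.9]
grip_width: 0.0582
```

Call:
jog_arm --rows '[{"xyz": [0,0,0],"delta_rot": [0,0,0],"fingers": 0.6},{"xyz": [0,0,0],"delta_rot": [0,0,0],"fingers": 1},{"xyz": [0,0,0],"delta_rot": [0,0,0],"fingers": 1},{"xyz": [0,0,0],"delta_rot": [0,0,0],"fingers": 1},{"xyz": [0,0,0],"delta_rot": [0,0,0],"fingers": 1}]' --grip_force 60

```text
clock: 4.5
tcp_pos: [0.6145, -0.2035, 0.0043]
orientation: [0.684, 3.064, 0.002]
contact_force: [-1.6, 0.5, 2.1]
grip_width: 0.0584
```

```bash
python3 go.py 0.5969 0.1626 0.003 65
python3 - <<'E'
from h import *
a=imaging.grab_frame("side")[140:290,230:430]
cv2.imwrite("pics/f.png",cv2.resize(a,None,fx=3,fy=3,interpolation=2))
E
```

```text
t 4.5 tcp [ 0.6145 -0.2035  0.0043] yaw 64.8 w 0.0584 F [-1.6  0.5  2.1]
shift cm [17.17 32.38  0.16] rot deg [ 0.12  0.11 -0.19] j1,j7 [0.02 1.61]
```

View pics/f.png

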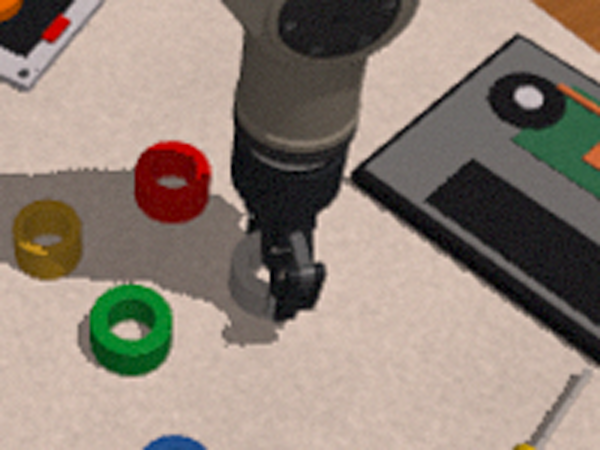

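```bash
python3 - <<'E'
from h import *
o=r.get_obs(); M=R.from_rotvec(o["orientation"]).as_matrix(); t=o["tcp_pos"]
P=lambda *a:((proj("side",t+M@np.array(a))[0]-[230,140])*3).round(0)
for x in(-.011,.011):
  print("near pad ends",P(x,-.03,-.005),P(x,-.03,-.035),"far",P(x,.03,-.005),P(x,.03,-.035))
print("ring axis top/bot",((proj("side",[[.6143,-.203,.032],[.6143,-.203,0]])-[230,140])*3).round())
im=cv2.imread("pics/f.png")
for n in(0,):
  t_=np.linspace(0,2*np.pi,80)
  for d,c in((.06,(0,0,255)),(.034,(0,255,0))):
    q=(proj("side",np.c_[t[0]+d/2*np.cos(t_),t[1]+d/2*np.sin(t_),0*t_+.032])-[230,140])*3
    cv2.polylines(im,[q.astype(int)],True,c)
cv2.imwrite("pics/f2.png",cv2.resize(im[200:350,150:400],None,fx=3,fy=3))
E
```

```text
near pad ends [292. 310.] [297. 288.] far [272. 244.] [276. 221.]
near pad ends [263. 315.] [266. 292.] far [244. 248.] [247. 225.]
ring axis top/bot [[270. 261.]
 [266. 285.]]
```

View pics/f2.png

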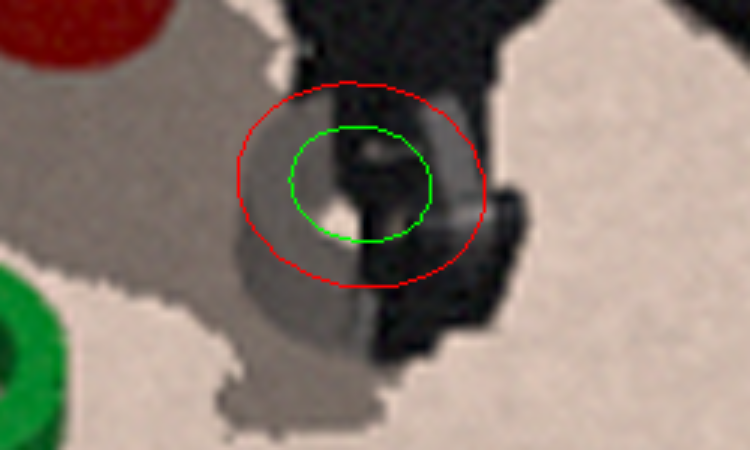

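The ring outline matches a circle about the TCP to about 2 mm, so it is gripped. I'll lift it.

Call:
jog_arm --rows '[{"xyz": [0,0,-0.5],"delta_rot": [0,0,0],"fingers": 1},{"xyz": [0,0,-1.5],"delta_rot": [0,0,0],"fingers": 1},{"xyz": [0,0,-3.5],"delta_rot": [0,0,0],"fingers": 1},{"xyz": [0,0,-6],"delta_rot": [0,0,0],"fingers": 1},{"xyz": [0,0,-9],"delta_rot": [0,0,0],"fingers": 1}]'

```text
clock: 4.97
tcp_pos: [0.6129, -0.2031, 0.0941]
orientation: [-0.685, -3.065, -0.002]
contact_force: [1.4, 1.2, -5.9]
grip_width: 0.0586
```

Call:
jog_arm --rows '[{"xyz": [0,0,-3],"delta_rot": [0,0,0],"fingers": 1},{"xyz": [0,0,-6],"delta_rot": [0,0,0],"fingers": 1},{"xyz": [0,0,-7],"delta_rot": [0,0,0],"fingers": 1},{"xyz": [0,0,-7],"delta_rot": [0,0,0],"fingers": 1},{"xyz": [0,0,-7],"delta_rot": [0,0,0],"fingers": 1}]'

```text
clock: 5.38
tcp_pos: [0.6126, -0.2027, 0.1634]
orientation: [-0.684, -3.065, -0.003]
contact_force: [-0.9, 0.3, -6.6]
grip_width: 0.0588
```

```bash
python3 go.py 0.5969 0.1626 0.16 65
python3 - <<'E'
from h import *
a=imaging.grab_frame("side")[60:290,200:430]
cv2.imwrite("pics/g.png",cv2.resize(a,None,fx=2.5,fy=2.5,interpolation=2))
E
```

```text
t 5.38 tcp [ 0.6126 -0.2027  0.1634] yaw 64.8 w 0.0588 F [-0.9  0.3 -6.6]
shift cm [16.96 32.4   0.42] rot deg [ 0.09 -0.09 -0.16] j1,j7 [-0.04  1.55]
```

View pics/g.png

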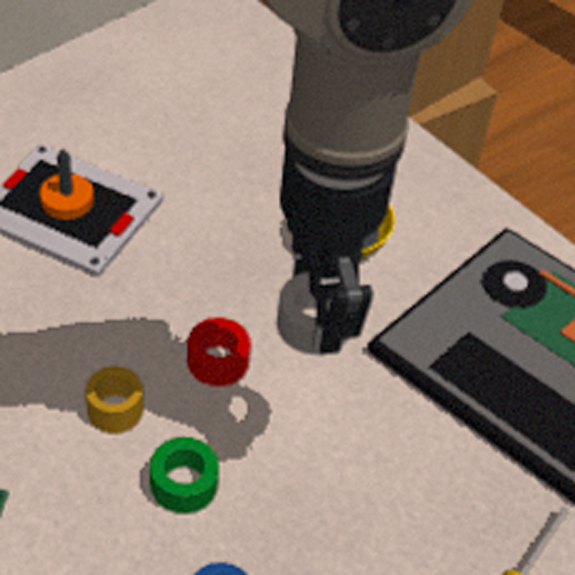

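The steel ring is lifted and level, and the force reads about -6 N. I'll carry it to the jig.

Call:
jog_arm --rows '[{"xyz": [1,1.9,0],"delta_rot": [0,0,0],"fingers": 1},{"xyz": [2.5,4.8,0],"delta_rot": [0,0,0],"fingers": 1},{"xyz": [4.2,8,0],"delta_rot": [0,0,0],"fingers": 1},{"xyz": [5.8,11.1,0],"delta_rot": [0,0,0],"fingers": 1},{"xyz": [7.5,14.3,0],"delta_rot": [0,0,0],"fingers": 1}]'

```text
clock: 5.85
tcp_pos: [0.6028, -0.0397, 0.1599]
orientation: [-0.683, -3.058, -0.001]
contact_force: [0.9, 1.3, -5.9]
grip_width: 0.0587
```

```bash
python3 go.py 0.5969 0.1626 0.16 65
```

```text
t 5.85 tcp [ 0.6028 -0.0397  0.1599] yaw 64.8 w 0.0587 F [ 0.9  1.3 -5.9]
shift cm [ 9.15 18.05  0.04] rot deg [-0.07 -0.45 -0.2 ] j1,j7 [-0.3   1.27]
```

Call:
jog_arm --rows '[{"xyz": [1.7,3.3,0],"delta_rot": [0,0,0],"fingers": 1},{"xyz": [3.4,6.6,0],"delta_rot": [0,0,0],"fingers": 1},{"xyz": [5.1,9.9,0],"delta_rot": [0,0,0],"fingers": 1},{"xyz": [6.5,12.8,0],"delta_rot": [0,0,0],"fingers": 1},{"xyz": [7.5,14.8,0],"delta_rot": [0,0,0],"fingers": 1}]'

```text
clock: 6.27
tcp_pos: [0.5958, 0.1307, 0.1574]
orientation: [-0.676, -3.055, 0.0]
contact_force: [1.6, 1.2, -5.6]
grip_width: 0.0584
```

Call:
jog_arm --rows '[{"xyz": [0.6,1.2,0],"delta_rot": [0,0,0],"fingers": 1},{"xyz": [1.1,2.2,0],"delta_rot": [0,0,0],"fingers": 1},{"xyz": [1.1,2.2,0],"delta_rot": [0,0,0],"fingers": 1},{"xyz": [1.1,2.2,0],"delta_rot": [0,0,0],"fingers": 1},{"xyz": [1.1,2.2,0],"delta_rot": [0,0,0],"fingers": 1}]'

```text
clock: 6.68
tcp_pos: [0.5952, 0.1524, 0.1571]
orientation: [-0.681, -3.054, 0.003]
contact_force: [-0.3, 0.1, -5.1]
grip_width: 0.0587
```

```bash
python3 go.py 0.5969 0.1626 0.13 65
```

```text
t 6.68 tcp [0.5952 0.1524 0.1571] yaw 64.9 w 0.0587 F [-0.3  0.1 -5.1]
shift cm [0.25 1.   2.71] rot deg [-0.27 -0.68 -0.13] j1,j7 [-0.59  0.94]
```

Call:
jog_arm --rows '[{"xyz": [0.3,1.1,0.8],"delta_rot": [-0.3,-0.7,0],"fingers": 1},{"xyz": [0.3,1.1,2.4],"delta_rot": [-0.3,-0.7,0],"fingers": 1},{"xyz": [0.3,1.1,4],"delta_rot": [-0.3,-0.7,0],"fingers": 1},{"xyz": [0.3,1.1,4.5],"delta_rot": [-0.3,-0.7,0],"fingers": 1},{"xyz": [0.3,1.1,4.5],"delta_rot": [-0.3,-0.7,0],"fingers": 1}]'

```text
clock: 7.1
tcp_pos: [0.5958, 0.1613, 0.1108]
orientation: [-0.687, -3.064, 0.003]
contact_force: [-0.3, -0.2, -5.0]
grip_width: 0.0581
```

```bash
python3 go.py 0.5969 0.1626 0.11 65
cat > look.py <<'E'
import sys
from h import *
o=r.get_obs(); t=o["tcp_pos"]; d=float(sys.argv[2]);hh=float(sys.argv[3])
ims=[]
for n,(x0,y0) in {"side":(160,50),"top":(90,90)}.items():
    im=cv2.resize(imaging.grab_frame(n)[y0:y0+140,x0:x0+130],None,fx=3,fy=3,interpolation=2); im0=im.copy()
    T=np.linspace(0,2*np.pi,80)
    for z,D,c in((t[2]-.004,d,(0,0,255)),(t[2]-.004+hh,d,(0,0,255)),(t[2]-.004+hh,.034,(0,255,0)),(.03,.056,(255,255,0)),(.086,.006,(255,0,255))):
        ct=t[:2] if z not in(.03,.086) else (.5969,.1626)
        q=(proj(n,np.c_[ct[0]+D/2*np.cos(T),ct[1]+D/2*np.sin(T),0*T+z])-[x0,y0])*3+1
        cv2.polylines(im,[q.round().astype(int)],True,c)
    ims.append(im); ims.append(im0) if n=="side" else 0
im=np.hstack(ims[:2] if len(sys.argv)<5 else [ims[0],ims[2]])
cv2.imwrite(sys.argv[1],im[:,:800])
E
python3 look.py pics/l1.png .06 .032
```

```text
t 7.1 tcp [0.5958 0.1613 0.1108] yaw 64.7 w 0.0581 F [-0.3 -0.2 -5. ]
shift cm [-0.04  0.17  0.08] rot deg [-0.14 -0.07 -0.28] j1,j7 [-0.59  0.94]
```

View pics/l1.png

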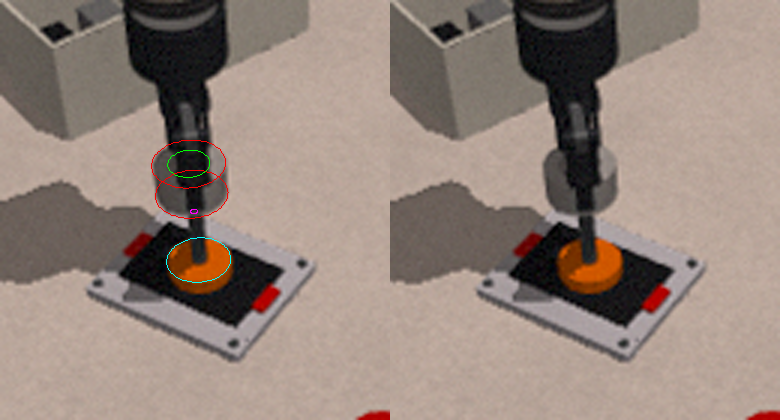

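The ring is centred above the post, with the tip at side crop (194,211) under the bore. I'll lower it at about 0.1 m/s.

Call:
jog_arm --rows '[{"xyz": [0,0.2,0.4],"delta_rot": [-0.1,0,0],"fingers": 1},{"xyz": [0,0.2,1.2],"delta_rot": [-0.1,0,0],"fingers": 1},{"xyz": [0,0.2,2],"delta_rot": [-0.1,0,0],"fingers": 1},{"xyz": [0,0.2,2.8],"delta_rot": [-0.1,0,0],"fingers": 1},{"xyz": [0,0.2,3.6],"delta_rot": [-0.1,0,0],"fingers": 1}]'

```text
clock: 7.62
tcp_pos: [0.5979, 0.1642, 0.0757]
orientation: [0.686, 3.065, 0.003]
contact_force: [-0.2, -1.5, -5.8]
grip_width: 0.0583
```

Call:
jog_arm --rows '[{"xyz": [0,0,0.8],"delta_rot": [0,0,0],"fingers": 1},{"xyz": [0,0,1.6],"delta_rot": [0,0,0],"fingers": 1},{"xyz": [0,0,2.4],"delta_rot": [0,0,0],"fingers": 1},{"xyz": [0,0,2.9],"delta_rot": [0,0,0],"fingers": 1},{"xyz": [0,0,3.2],"delta_rot": [0,0,0],"fingers": 1}]'

```text
clock: 8.03
tcp_pos: [0.5975, 0.1641, 0.0426]
orientation: [0.686, 3.066, 0.001]
contact_force: [-0.4, -0.1, -5.5]
grip_width: 0.059
```

```bash
python3 go.py 0.5969 0.1626 0.0345 65;python3 look.py pics/l2.png .06 .032
```

```text
t 8.03 tcp [0.5975 0.1641 0.0426] yaw 64.8 w 0.059 F [-0.4 -0.1 -5.5]
shift cm [-0.01 -0.16  0.81] rot deg [ 0.05 -0.   -0.22] j1,j7 [-0.56  0.97]
```

View pics/l2.png

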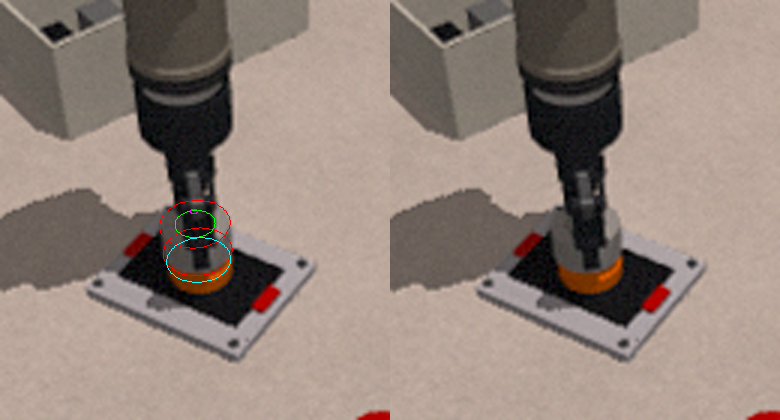

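Call:
jog_arm --rows '[{"xyz": [0,-0.1,0.1],"delta_rot": [0,0,0],"fingers": 1},{"xyz": [0,-0.1,0.2],"delta_rot": [0,0,0],"fingers": 1},{"xyz": [0,-0.1,0.3],"delta_rot": [0,0,0],"fingers": 1},{"xyz": [0,-0.1,0.4],"delta_rot": [0,0,0],"fingers": 1},{"xyz": [0,-0.1,0.5],"delta_rot": [0,0,0],"fingers": 1}]'

```text
clock: 8.55
tcp_pos: [0.5974, 0.1633, 0.0383]
orientation: [0.686, 3.065, 0.002]
contact_force: [0.2, 0.2, -5.5]
grip_width: 0.0585
```

Call:
jog_arm --rows '[{"xyz": [0,0,0.1],"delta_rot": [0,0,0],"fingers": 1},{"xyz": [0,0,0.1],"delta_rot": [0,0,0],"fingers": 1},{"xyz": [0,0,0.2],"delta_rot": [0,0,0],"fingers": 1},{"xyz": [0,0,0.2],"delta_rot": [0,0,0],"fingers": 1},{"xyz": [0,0,0.2],"delta_rot": [0,0,0],"fingers": 1}]'

```text
clock: 8.97
tcp_pos: [0.5973, 0.1633, 0.0362]
orientation: [0.686, 3.065, 0.002]
contact_force: [0.2, -0.1, -4.4]
grip_width: 0.0585
```

Call:
jog_arm --rows '[{"xyz": [0,0,0.1],"delta_rot": [0,0,0],"fingers": 1},{"xyz": [0,0,0.1],"delta_rot": [0,0,0],"fingers": 1},{"xyz": [0,0,0.2],"delta_rot": [0,0,0],"fingers": 1},{"xyz": [0,0,0.2],"delta_rot": [0,0,0],"fingers": 1},{"xyz": [0,0,0.2],"delta_rot": [0,0,0],"fingers": 1}]'

```text
clock: 9.38
tcp_pos: [0.5974, 0.1633, 0.0344]
orientation: [0.686, 3.065, 0.002]
contact_force: [-0.8, -0.7, -2.3]
grip_width: 0.0584
```

Call:
jog_arm --rows '[{"xyz": [0,0,0.1],"delta_rot": [0,0,0],"fingers": 1},{"xyz": [0,0,0.1],"delta_rot": [0,0,0],"fingers": 1},{"xyz": [0,0,0.2],"delta_rot": [0,0,0],"fingers": 1},{"xyz": [0,0,0.2],"delta_rot": [0,0,0],"fingers": 1},{"xyz": [0,0,0.2],"delta_rot": [0,0,0],"fingers": 1}]'

```text
clock: 9.8
tcp_pos: [0.5974, 0.1633, 0.0342]
orientation: [0.686, 3.065, 0.003]
contact_force: [-6.8, 0.1, 14.2]
grip_width: 0.0586
```

The force is now +14 N, so the ring is seated. I'll open the gripper gradually.

Call:
jog_arm --rows '[{"xyz": [0,0,0],"delta_rot": [0,0,0],"fingers": 0.3},{"xyz": [0,0,0],"delta_rot": [0,0,0],"fingers": 0.2},{"xyz": [0,0,0],"delta_rot": [0,0,0],"fingers": 0.1},{"xyz": [0,0,0],"delta_rot": [0,0,0],"fingers": 0},{"xyz": [0,0,0],"delta_rot": [0,0,0],"fingers": 0}]'

```text
clock: 10.22
tcp_pos: [0.5979, 0.1635, 0.0344]
orientation: [0.686, 3.065, 0.004]
contact_force: [0.4, 0.2, -0.4]
grip_width: 0.0853
```

Call:
jog_arm --rows '[{"xyz": [0,0,-1],"delta_rot": [0,0,0],"fingers": 0},{"xyz": [0,0,-3],"delta_rot": [0,0,0],"fingers": 0},{"xyz": [0,0,-6],"delta_rot": [0,0,0],"fingers": 0},{"xyz": [0,0,-9],"delta_rot": [0,0,0],"fingers": 0},{"xyz": [0,0,-12],"delta_rot": [0,0,0],"fingers": 0}]'

```text
clock: 10.63
tcp_pos: [0.5976, 0.163, 0.1563]
orientation: [0.686, 3.064, 0.004]
contact_force: [1.1, 0.9, 0.2]
grip_width: 0.0852
```

```bash
python3 go.py 0.4958 -0.0838 0.15 65; python3 go.py 0.4958 -0.0838 0.15 0|tail -1;python3 look.py pics/l3.png .06 .032
```

```text
t 10.63 tcp [0.5976 0.163  0.1563] yaw 64.7 w 0.0852 F [1.1 0.9 0.2]
shift cm [ -1.32 -26.66   0.56] rot deg [ 0.15  0.04 -0.25] j1,j7 [-0.6   0.93]
shift cm [ -1.32 -26.66   0.56] rot deg [ 1.500e-01 -5.000e-02  6.475e+01] j1,j7 [-0.6   0.93]
```

View pics/l3.png

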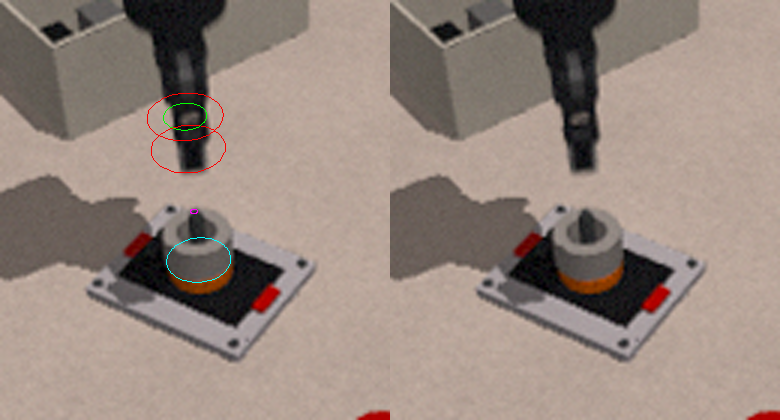

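The steel ring sits flat on the orange foot, with the post through its bore at side crop (197,225). Next is the brass weight.

Call:
jog_arm --rows '[{"xyz": [-0.2,-4,0],"delta_rot": [0,0,0],"fingers": 0},{"xyz": [-0.4,-8,0],"delta_rot": [0,0,0],"fingers": 0},{"xyz": [-0.6,-12,0],"delta_rot": [0,0,0],"fingers": 0},{"xyz": [-0.8,-16,0],"delta_rot": [0,0,0],"fingers": 0},{"xyz": [-1,-20,0],"delta_rot": [0,0,0],"fingers": 0}]'

```text
clock: 11.15
tcp_pos: [0.524, -0.0228, 0.159]
orientation: [0.685, 3.056, 0.013]
contact_force: [0.4, -0.6, -0.5]
grip_width: 0.0852
```

```bash
python3 go.py 0.4958 -0.0838 0.1 65
```

```text
t 11.15 tcp [ 0.524  -0.0228  0.159 ] yaw 64.7 w 0.0852 F [ 0.4 -0.6 -0.5]
shift cm [-0.01 -6.78  5.83] rot deg [ 0.59  0.46 -0.26] j1,j7 [-0.37  1.22]
```

Call:
jog_arm --rows '[{"xyz": [0,-3,1],"delta_rot": [0.6,0.5,0],"fingers": 0},{"xyz": [0,-6,3],"delta_rot": [0.6,0.5,0],"fingers": 0},{"xyz": [0,-6.8,5],"delta_rot": [0.6,0.5,0],"fingers": 0},{"xyz": [0,-6.8,5.8],"delta_rot": [0.6,0.5,0],"fingers": 0},{"xyz": [0,-6.8,5.8],"delta_rot": [0.6,0.5,0],"fingers": 0}]'

```text
clock: 11.57
tcp_pos: [0.4945, -0.0838, 0.0989]
orientation: [-0.687, -3.061, 0.001]
contact_force: [0.7, 0.8, -0.4]
grip_width: 0.0853
```

```bash
python3 go.py 0.4958 -0.0838 0.004 65
python3 - <<'E'
from h import *
t=r.get_obs()["tcp_pos"]
im=imaging.grab_frame("side")
T=np.linspace(0,2*np.pi,80)
im=cv2.resize(im[120:300,170:330],None,fx=3,fy=3,interpolation=2)
for z in(0,.036):
    q=(proj("side",np.c_[.4958+.026*np.cos(T),-.0838+.026*np.sin(T),0*T+z])-[170,120])*3+1
    cv2.polylines(im,[q.round().astype(int)],True,(0,0,255))
cv2.imwrite("pics/m.png",im)
E
```

```text
t 11.57 tcp [ 0.4945 -0.0838  0.0989] yaw 64.7 w 0.0853 F [ 0.7  0.8 -0.4]
shift cm [-0.16  0.07  9.49] rot deg [-0.08 -0.21 -0.31] j1,j7 [-0.25  1.38]
```

View pics/m.png

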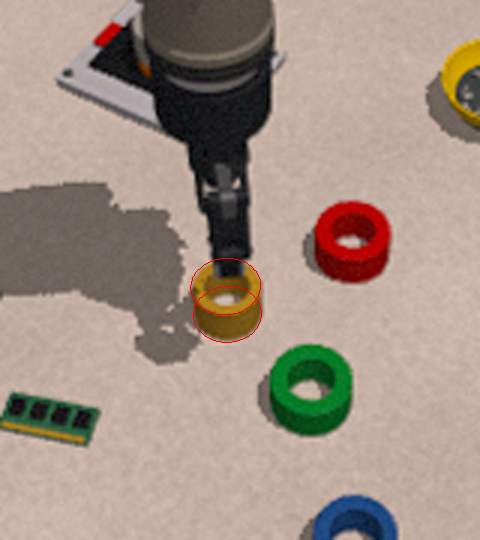

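The brass outline matches at crop (227,300). I'll descend.

Call:
jog_arm --rows '[{"xyz": [-0.2,0,1.5],"delta_rot": [-0.1,-0.2,0],"fingers": 0},{"xyz": [-0.2,0,3],"delta_rot": [-0.1,-0.2,0],"fingers": 0},{"xyz": [-0.2,0,4.5],"delta_rot": [-0.1,-0.2,0],"fingers": 0},{"xyz": [-0.2,0,5.5],"delta_rot": [-0.1,-0.2,0],"fingers": 0},{"xyz": [-0.2,0,6],"delta_rot": [-0.1,-0.2,0],"fingers": 0}]'

```text
clock: 12.03
tcp_pos: [0.4981, -0.0825, 0.0396]
orientation: [0.682, 3.065, 0.002]
contact_force: [-0.5, 0.5, 1.3]
grip_width: 0.0853
```

```bash
python3 go.py 0.4958 -0.0838 0.005 65
```

```text
t 12.03 tcp [ 0.4981 -0.0825  0.0396] yaw 64.9 w 0.0853 F [-0.5  0.5  1.3]
shift cm [ 0.16 -0.22  3.46] rot deg [ 0.11  0.07 -0.08] j1,j7 [-0.2   1.43]
```

Call:
jog_arm --rows '[{"xyz": [0.1,-0.2,0.8],"delta_rot": [0,0,0],"fingers": 0},{"xyz": [0.1,-0.2,1.6],"delta_rot": [0,0,0],"fingers": 0},{"xyz": [0.1,-0.2,2.5],"delta_rot": [0,0,0],"fingers": 0},{"xyz": [0.1,-0.2,3.2],"delta_rot": [0,0,0],"fingers": 0},{"xyz": [0.1,-0.2,3.5],"delta_rot": [0,0,0],"fingers": 0}]'

```text
clock: 12.45
tcp_pos: [0.496, -0.0838, 0.0035]
orientation: [0.682, 3.066, 0.002]
contact_force: [-0.5, -0.3, -0.0]
grip_width: 0.0854
```

Call:
jog_arm --rows '[{"xyz": [0,0,0],"delta_rot": [0,0,0],"fingers": 0.1},{"xyz": [0,0,0],"delta_rot": [0,0,0],"fingers": 0.2},{"xyz": [0,0,0],"delta_rot": [0,0,0],"fingers": 0.3},{"xyz": [0,0,0],"delta_rot": [0,0,0],"fingers": 0.4},{"xyz": [0,0,0],"delta_rot": [0,0,0],"fingers": 0.5}]' --grip_force 60

```text
clock: 12.87
tcp_pos: [0.4963, -0.084, 0.0042]
orientation: [0.683, 3.065, 0.002]
contact_force: [-1.1, -1.2, 5.7]
grip_width: 0.0498
```

Call:
jog_arm --rows '[{"xyz": [0,0,0],"delta_rot": [0,0,0],"fingers": 0.7},{"xyz": [0,0,0],"delta_rot": [0,0,0],"fingers": 1},{"xyz": [0,0,0],"delta_rot": [0,0,0],"fingers": 1},{"xyz": [0,0,0],"delta_rot": [0,0,0],"fingers": 1},{"xyz": [0,0,0],"delta_rot": [0,0,0],"fingers": 1}]'

```text
clock: 13.28
tcp_pos: [0.4961, -0.084, 0.0042]
orientation: [0.683, 3.066, 0.002]
contact_force: [-1.0, -0.2, 0.7]
grip_width: 0.0498
```

Call:
jog_arm --rows '[{"xyz": [0,0,-0.5],"delta_rot": [0,0,0],"fingers": 1},{"xyz": [0,0,-2],"delta_rot": [0,0,0],"fingers": 1},{"xyz": [0,0,-4.5],"delta_rot": [0,0,0],"fingers": 1},{"xyz": [0,0,-7],"delta_rot": [0,0,0],"fingers": 1},{"xyz": [0,0,-9.5],"delta_rot": [0,0,0],"fingers": 1}]'

```text
clock: 13.7
tcp_pos: [0.4953, -0.0841, 0.1]
orientation: [-0.683, -3.066, -0.002]
contact_force: [0.8, -0.1, -4.1]
grip_width: 0.0497
```

Call:
jog_arm --rows '[{"xyz": [0,0,-3],"delta_rot": [0,0,0],"fingers": 1},{"xyz": [0,0,-6],"delta_rot": [0,0,0],"fingers": 1},{"xyz": [0,0,-8],"delta_rot": [0,0,0],"fingers": 1},{"xyz": [0,0,-8],"delta_rot": [0,0,0],"fingers": 1},{"xyz": [0,0,-8],"delta_rot": [0,0,0],"fingers": 1}]'

```text
clock: 14.12
tcp_pos: [0.4956, -0.0839, 0.1805]
orientation: [0.682, 3.065, 0.003]
contact_force: [0.3, -0.1, -4.8]
grip_width: 0.0495
```

```bash
python3 go.py 0.5969 0.1626 0.18 65
python3 - <<'E'
from h import *
t=r.get_obs()["tcp_pos"]
im=imaging.grab_frame("side")
T=np.linspace(0,2*np.pi,80)
im=cv2.resize(im[70:250,150:330],None,fx=3,fy=3,interpolation=2);i0=im.copy()
for z in(0,.036):
    q=(proj("side",np.c_[t[0]+.026*np.cos(T),t[1]+.026*np.sin(T),0*T+z+t[2]-.005])-[150,70])*3+1
    cv2.polylines(im,[q.round().astype(int)],True,(0,0,255))
cv2.imwrite("pics/n.png",cv2.resize(np.hstack([im,i0]),(800,400)))
E
```

```text
t 14.12 tcp [ 0.4956 -0.0839  0.1805] yaw 64.9 w 0.0495 F [ 0.3 -0.1 -4.8]
shift cm [ 1.28 26.62  0.11] rot deg [ 0.13  0.05 -0.09] j1,j7 [-0.3   1.32]
```

View pics/n.png

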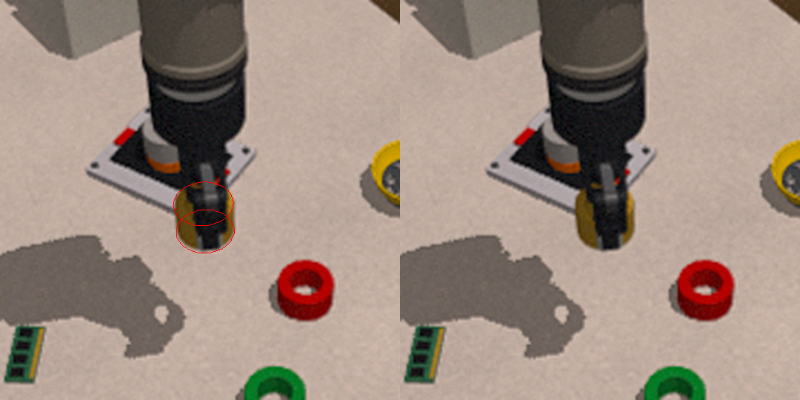

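The brass ring is held level at crop (205,217) and matches the predicted outline. I'll carry it over.

Call:
jog_arm --rows '[{"xyz": [0.1,2,0],"delta_rot": [0,0,0],"fingers": 1},{"xyz": [0.3,5.5,0],"delta_rot": [0,0,0],"fingers": 1},{"xyz": [0.5,9,0],"delta_rot": [0,0,0],"fingers": 1},{"xyz": [0.6,12.5,0],"delta_rot": [0,0,0],"fingers": 1},{"xyz": [0.8,16,0],"delta_rot": [0,0,0],"fingers": 1}]'

```text
clock: 14.58
tcp_pos: [0.5541, 0.0656, 0.1769]
orientation: [-0.682, -3.061, 0.001]
contact_force: [1.6, 0.0, -3.4]
grip_width: 0.0498
```

```bash
python3 go.py 0.5974 0.163 0.18 65
```

```text
t 14.58 tcp [0.5541 0.0656 0.1769] yaw 64.9 w 0.0498 F [ 1.6  0.  -3.4]
shift cm [ 0.22 10.65 -0.33] rot deg [-0.1  -0.28 -0.12] j1,j7 [-0.5   1.05]
```

Call:
jog_arm --rows '[{"xyz": [0.1,3.5,0],"delta_rot": [0,0,0],"fingers": 1},{"xyz": [0.1,7,0],"delta_rot": [0,0,0],"fingers": 1},{"xyz": [0.2,9.5,0],"delta_rot": [0,0,0],"fingers": 1},{"xyz": [0.2,10.7,0],"delta_rot": [-0.1,-0.3,0],"fingers": 1},{"xyz": [0.2,10.7,0],"delta_rot": [-0.1,-0.3,0],"fingers": 1}]'

```text
clock: 15.0
tcp_pos: [0.5968, 0.1673, 0.1737]
orientation: [-0.674, -3.065, 0.002]
contact_force: [0.1, 0.5, -4.0]
grip_width: 0.0496
```

```bash
python3 go.py 0.5974 0.163 0.115 65
```

```text
t 15.0 tcp [0.5968 0.1673 0.1737] yaw 65.2 w 0.0496 F [ 0.1  0.5 -4. ]
shift cm [-0.25 -0.35  5.87] rot deg [-0.09 -0.14  0.18] j1,j7 [-0.61  0.91]
```

Call:
jog_arm --rows '[{"xyz": [-0.2,-0.3,1],"delta_rot": [0,0,0],"fingers": 1},{"xyz": [-0.2,-0.3,2.5],"delta_rot": [-0.1,-0.1,0],"fingers": 1},{"xyz": [-0.2,-0.3,4.5],"delta_rot": [-0.1,-0.1,0],"fingers": 1},{"xyz": [-0.2,-0.3,5.6],"delta_rot": [-0.1,-0.1,0],"fingers": 1},{"xyz": [-0.2,-0.3,5.8],"delta_rot": [-0.1,-0.1,0],"fingers": 1}]'

```text
clock: 15.42
tcp_pos: [0.5944, 0.1609, 0.112]
orientation: [-0.677, -3.061, 0.006]
contact_force: [-0.8, -1.1, -3.6]
grip_width: 0.0496
```

```bash
python3 go.py 0.5974 0.163 0.067 65; python3 look.py pics/l4.png .052 .036
```

```text
t 15.42 tcp [0.5944 0.1609 0.112 ] yaw 65.1 w 0.0496 F [-0.8 -1.1 -3.6]
shift cm [-0.21  0.34  4.5 ] rot deg [-0.31 -0.3   0.06] j1,j7 [-0.58  0.94]
```

View pics/l4.png

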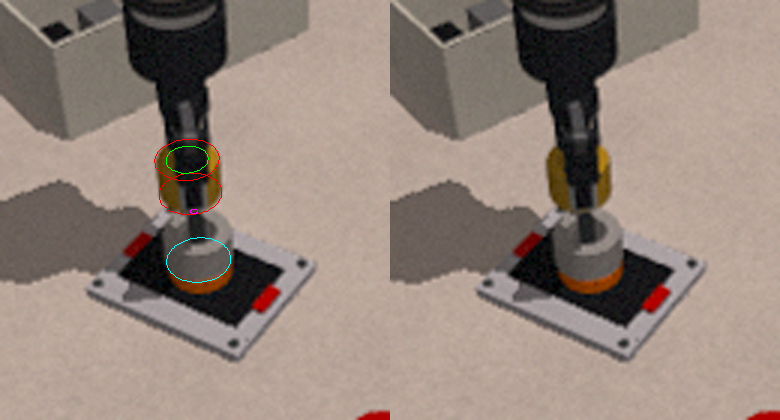

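The brass ring is over the post; a correction of about 3 mm is included in the descent.

Call:
jog_arm --rows '[{"xyz": [-0.2,0.3,0.2],"delta_rot": [-0.3,-0.3,0],"fingers": 1},{"xyz": [-0.2,0.3,0.9],"delta_rot": [-0.3,-0.3,0],"fingers": 1},{"xyz": [-0.2,0.3,1.7],"delta_rot": [-0.3,-0.3,0],"fingers": 1},{"xyz": [-0.2,0.3,2.5],"delta_rot": [-0.3,-0.3,0],"fingers": 1},{"xyz": [-0.2,0.3,3.2],"delta_rot": [-0.3,-0.3,0],"fingers": 1}]'

```text
clock: 15.93
tcp_pos: [0.5991, 0.1641, 0.0817]
orientation: [0.676, 3.065, 0.004]
contact_force: [-0.6, 0.0, -4.4]
grip_width: 0.0495
```

```bash
python3 go.py 0.5974 0.163 0.067 65
```

```text
t 15.93 tcp [0.5991 0.1641 0.0817] yaw 65.1 w 0.0495 F [-0.6  0.  -4.4]
shift cm [ 0.11 -0.17  1.47] rot deg [0.17 0.15 0.11] j1,j7 [-0.57  0.96]
```

Call:
jog_arm --rows '[{"xyz": [0.1,-0.2,0.3],"delta_rot": [0.1,0.1,0],"fingers": 1},{"xyz": [0.1,-0.2,0.6],"delta_rot": [0.1,0.1,0],"fingers": 1},{"xyz": [0.1,-0.2,0.9],"delta_rot": [0.1,0.1,0],"fingers": 1},{"xyz": [0.1,-0.2,1.1],"delta_rot": [0.1,0.1,0],"fingers": 1},{"xyz": [0.1,-0.2,1.2],"delta_rot": [0.1,0.1,0],"fingers": 1}]'

```text
clock: 16.35
tcp_pos: [0.5975, 0.1627, 0.0695]
orientation: [0.677, 3.067, 0.002]
contact_force: [0.4, 0.3, -4.8]
grip_width: 0.0498
```

Call:
jog_arm --rows '[{"xyz": [0,0,0.1],"delta_rot": [0,0,0],"fingers": 1},{"xyz": [0,0,0.1],"delta_rot": [0,0,0],"fingers": 1},{"xyz": [0,0,0.2],"delta_rot": [0,0,0],"fingers": 1},{"xyz": [0,0,0.2],"delta_rot": [0,0,0],"fingers": 1},{"xyz": [0,0,0.2],"delta_rot": [0,0,0],"fingers": 1}]'

```text
clock: 16.77
tcp_pos: [0.5975, 0.1627, 0.0676]
orientation: [0.677, 3.067, 0.002]
contact_force: [-0.1, 0.8, -4.7]
grip_width: 0.0497
```

Call:
jog_arm --rows '[{"xyz": [0,0,0.1],"delta_rot": [0,0,0],"fingers": 1},{"xyz": [0,0,0.1],"delta_rot": [0,0,0],"fingers": 1},{"xyz": [0,0,0.1],"delta_rot": [0,0,0],"fingers": 1},{"xyz": [0,0,0.1],"delta_rot": [0,0,0],"fingers": 1},{"xyz": [0,0,0.1],"delta_rot": [0,0,0],"fingers": 1}]'

```text
clock: 17.18
tcp_pos: [0.5975, 0.1628, 0.0667]
orientation: [0.677, 3.067, 0.002]
contact_force: [-0.0, -0.3, -4.5]
grip_width: 0.0498
```

Call:
jog_arm --rows '[{"xyz": [0,0,0.1],"delta_rot": [0,0,0],"fingers": 1},{"xyz": [0,0,0.1],"delta_rot": [0,0,0],"fingers": 1},{"xyz": [0,0,0.1],"delta_rot": [0,0,0],"fingers": 1},{"xyz": [0,0,0.1],"delta_rot": [0,0,0],"fingers": 1},{"xyz": [0,0,0.1],"delta_rot": [0,0,0],"fingers": 1}]'

```text
clock: 17.6
tcp_pos: [0.5977, 0.1628, 0.0663]
orientation: [0.677, 3.066, 0.002]
contact_force: [-4.6, 0.2, 6.3]
grip_width: 0.0499
```

The force is +6 N at TCP z 0.066, the expected seated height. I'll release and retract.

Call:
jog_arm --rows '[{"xyz": [0,0,0],"delta_rot": [0,0,0],"fingers": 0.4},{"xyz": [0,0,0],"delta_rot": [0,0,0],"fingers": 0.3},{"xyz": [0,0,0],"delta_rot": [0,0,0],"fingers": 0.1},{"xyz": [0,0,0],"delta_rot": [0,0,0],"fingers": 0},{"xyz": [0,0,0],"delta_rot": [0,0,0],"fingers": 0}]'

```text
clock: 18.02
tcp_pos: [0.5978, 0.1628, 0.0662]
orientation: [0.677, 3.066, 0.003]
contact_force: [-0.1, 0.7, -0.1]
grip_width: 0.0853
```

Call:
jog_arm --rows '[{"xyz": [0,0,-1],"delta_rot": [0,0,0],"fingers": 0},{"xyz": [0,0,-3],"delta_rot": [0,0,0],"fingers": 0},{"xyz": [0,0,-6],"delta_rot": [0,0,0],"fingers": 0},{"xyz": [0,0,-9],"delta_rot": [0,0,0],"fingers": 0},{"xyz": [0,0,-12],"delta_rot": [0,0,0],"fingers": 0}]'

```text
clock: 18.43
tcp_pos: [0.5975, 0.1624, 0.1881]
orientation: [0.677, 3.066, 0.002]
contact_force: [0.6, 0.6, -0.0]
grip_width: 0.0856
```

Call:
jog_arm --rows '[{"xyz": [0,2,0],"delta_rot": [0,0,0],"fingers": 0},{"xyz": [0,5,0],"delta_rot": [0,0,0],"fingers": 0},{"xyz": [0,8,0],"delta_rot": [0,0,0],"fingers": 0},{"xyz": [0,11,0],"delta_rot": [0,0,0],"fingers": 0},{"xyz": [0,13,0],"delta_rot": [0,0,0],"fingers": 0}]'

```text
clock: 18.85
tcp_pos: [0.6526, 0.2839, 0.1893]
orientation: [0.673, 3.066, 0.006]
contact_force: [0.0, 1.1, -0.4]
grip_width: 0.0851
```

```bash
python3 - <<'E'
from h import *
o=r.get_obs();print(o["clock"],o["tcp_pos"],o["contact_force"],o["grip_width"])
T=np.linspace(0,2*np.pi,80); S=[]
for n,(x0,y0) in {"side":(160,50),"top":(90,90)}.items():
    im=imaging.grab_frame(n); im=cv2.resize(im[y0:y0+130,x0:x0+130],None,fx=3,fy=3,interpolation=2)
    if n=="side": S.append(im.copy())
    for z,D,c in((.062,.06,(0,0,255)),(.098,.052,(0,255,0)),(.098,.034,(0,255,0))):
        q=(proj(n,np.c_[.597+D/2*np.cos(T),.163+D/2*np.sin(T),0*T+z])-[x0,y0])*3+1
        cv2.polylines(im,[q.round().astype(int)],True,c)
    S.append(im)
cv2.imwrite("pics/z.png",cv2.resize(np.hstack(S),(800,267)))
for n in("side","top"): print(n,[(np.round(a["position"]),round(a["conf"],2)) for a in imaging.find_in(n,"blue_weight_mid")], proj(n,[.4576,-.2959,.017]))
E
```

```text
18.85 [0.65264904 0.28394657 0.18925442] [ 0.01946659  1.09466418 -0.42595639] 0.08505509627085467
side [(array([285., 299.]), 0.67)] [[287.55086174 300.51546894]]
top [(array([354., 212.]), 0.9)] [[349.415437   214.33433185]]
```

View pics/z.png

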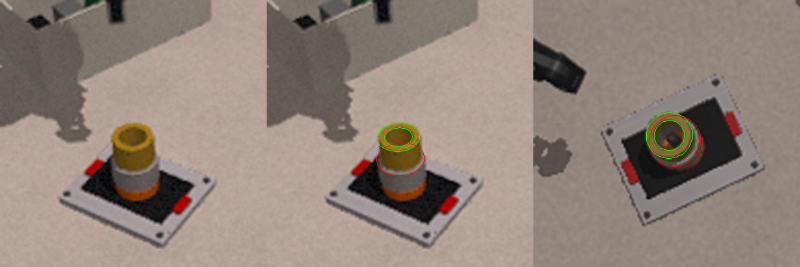

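Both rings match their predicted seated outlines in both views. The blue weight is where it was and the gripper is clear, so I'm handing in.

```bash
python3 -c "
from bench import r
print(r.hand_in())"
```

```text
the job is handed in; nothing more can be done
None
```

The job is done and handed in at about 19 s of the 58 s allowed. I lowered the steel ring down the post onto the orange foot and released it, then set the brass ring flat on top of it. `hand_in` reports no verdict.

- **Seating:** The wrist force turned upward at each touchdown, +14 N for the steel and +6 N for the brass. In both cases the tool was at the expected seated height.
- **Final pictures:** In both camera views the two rings match their predicted seated outlines. The gripper was open and well clear.
- **Blue weight:** I never touched it. The finder's last positions were 3 to 5 pixels (about 1 cm) off the projection of its starting place. That is within the finder's usual scatter, and I did not measure it again more exactly.
- **Grip width:** The gripper opening read 1.5 to 2 mm less than each ring's diameter while gripping. The pictures showed the rings centred, so I took this as pad give or reading offset.

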